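Set the sample distributor to the open cup

ROBOT

A 7-joint arm with a two-finger parallel gripper is mounted at the origin on a cart in front of the work surface, level with it; the furniture and walls round the work are solid. World frame = base frame: x ahead of the robot, y to its left, z up, the work surface at z = 0. Lengths are in m, angles in rad, forces in N, time in s.
With the tool pointing down it reaches from about 0.425 to 0.875 m from the base axis. Payload 4.7 kg.
Tool frame: the origin (TCP) lies on the mounting face of the last link; the fingertips stand 182 mm ahead of it and the grasp point (between the pads) lies 164 mm ahead of it (manip.grip_point_offset is the z of the grasp point in the tool frame, in m); z points along the fingers, y is the line along which they close (so a half turn about z gives the same grasp; the last joint's range is limited). The gripper opens to 87 mm and grips with 3 to 60 N. Pads are 19 mm wide; open, the fingers measure 117 mm over their backs; the gripper's body (75 mm by 190 mm) begins 51 mm behind the grasp point.
Start: joints at [-1.165, 0.321, -0.07, 1.45, 0.023, 1.371, -0.057], TCP at [0.248, 0.601, 0.405] pointing down, gripper open.
Joint ranges: [-2.86, 2.86], [-0.3, 2.09], [-1.38, 1.24], [0.06, 2.45], [-1.56, 4.7], [0.09, 2.05], [-2.69, 2.69]. Speed limits (rad/s): [2.57, 2.57, 3.14, 3.14, 3.14, 3.14, 3.14].

INTERFACE

Orientations are given as a unit quaternion [x, y, z, w].
In Python, from station import manip gives the robot as it stands.
- The arm moves only by the tool send_rows, never from a script. Its argument "plan" is one flat list of numbers, 5 for each row, row after row: the opening, from -1 (shut) to 1 (fully open), so that 0 is half open, then the shift along the world's x, y, z in units of 0.4 m (1.0 is 0.4 m), then the turn about the world's z in units of 0.5 rad (1.0 is 0.5 rad). A call has 1 to 8 rows; each row is the pose to reach, as a shift and turn from the pose commanded when the call began; what a row does not reach only later rows make up. A row lasts 1/12 s, in which the tool goes at most 41.7 mm and 7.16 degrees, less where a joint would pass 70% of its speed; a pose out of reach is approached as far as the arm can. A call with a number of a shift or a turn outside -1 to 1 is refused whole. A call with a gripper value outside its range is refused whole. The fingers move at their own pace and stop on an object; "grip_force" is the grip in N (left out, the last holds). Time passes only in rows, so rows that repeat a pose let the fingers close. It gives the time, the measured TCP pose, the force, the opening and the grip force at its end, in the units of the state.
- manip.get_obs(): the state, without advancing time (a new reading comes with each control period).
- manip.capture(name): name is "scene" or "top" or "wrist"; returns a dict with "frame" (420x560x3 uint8, red, green, blue), "depth" (420x560 float32, m along the optical axis (not along the pixel's ray), 0 where there is no reading), "K" (3x3 intrinsics, pixels), "cam_to_world" (4x4, takes a point from camera to world coordinates). Camera axes: x right, y up, looking along -z (the intrinsics and any distortion apply to the point x, -y, -z); pixel columns grow to the right and rows downward; lengths in m; the calibration is good to about 2 mm. A picture is of the moment at which its call begins.
- manip.finish_job(): hands the job in; it is judged then, once.
The state is a dict: "time_s": time; "q": joint angles; "joint_velocities": joint speeds; "joint_efforts": joint torques, N m; "position": TCP position; "orientation": TCP orientation; "ft_force": force on the tool from outside, world axes, zero at the start; "ft_torque": the same for the moment, N m; "finger_gap": finger opening in m; "finger_force": force on a finger pad.
Only numpy, scipy, OpenCV 4.12 (cv2) and the standard library are available. Lean on these libraries where they do the work, as an engineer would, in place of code of your own. Each camera call takes 0.05 s, during which the arm holds its last target. There are 200 camera calls.

TASK

Get the sample distributor ready for the next sample: with a fingertip, push the upright fin of the swinging spout round until the spout's mouth stands centrally over the one open cup (the other two containers on the base are lidded tins). Only then push the gate lever across from its shut stop all the way to its other, open stop, leaving the spout where it is. Do not shift, tip or lift the cup, the tins or the things standing beside the distributor.

Things in the scene. Friction and masses are not known exactly. Their poses are not given: they have to be found in the camera images.
- station: Distributor, fixed: grey base disc 344 mm across, 8 mm thick; the column on its axis carries the spout's hub (to 107 mm high), gate lever and a hopper (to 154 mm high, 96 mm across). Origin: on the axis, disc's underside; -x is the spout's side, +x the gate lever's, z up. Cup and 2 tins stand on three seats 125 mm from the axis on the spout's side, 54 degrees apart, any order.
- spout (a joint): Swing of the steel spout about the column's axis, rad. 0: along the station's -x; grows counterclockwise seen from above (it points to (-cos q, -sin q) in the station's frame). Stops at -1.4 and 1.4; seats at about -0.95, 0, 0.95. Friction about 0.08 N m, no spring: it stays where it is left.
- spout_mouth (a point): Centre of the spout's open mouth (downward tube 25 mm across), 125 mm from the axis and 66 mm above the desk, 10 mm clear above the cup and tins.
- spout_fin (a point): Centre of the upright flat aluminium fin on top of the spout, to be pushed: 6 mm thick, 75 mm long along the spout (61 to 136 mm from the axis), its top 135 mm above the desk; this point is 98.5 mm from the axis, 115 mm high. Its x axis points along the spout to the axis. The pipe under it is 20 mm across, its top about 103 mm high here.
- gate (a joint): Swing of the gate lever about the column, rad. 0: shut stop; 0.9: open stop; grows counterclockwise seen from above. It points to the angle q - 0.45 from the station's +x. Friction about 0.06 N m: it stays where it is left, with no spring. It starts within 0.1 of the shut stop.
- gate_peg (a point): Middle of the upright black peg at the end of the gate lever, by which it is pushed: 16 mm across, from 117 to 151 mm above the desk; this point is 95 mm from the axis and 137 mm high.
- cup_center (a point): Centre (half-way up) of the open steel cup, empty: 48 mm high, 65 mm across its rim, standing loose on the base disc.
- tin_a_center (a point): Centre of a grey round sample tin with a lid, 70 mm across, 48 mm high, standing loose on the base disc.
- tin_c_center (a point): Centre of the other grey round lidded sample tin, 69 mm across, 42 mm high, standing loose on the base disc.
- tape_roll: A roll of tape lying flat on the desk, 92 mm across, 48 mm high, loose; origin at the centre of its underside.
- weight: A brass 200 g weight standing on the desk, 32 mm across, 34 mm high, loose; origin at the centre of its underside.
- cup: The same steel cup; origin at the centre of its underside.
Not all that is in view belongs to the job. Leave any orange or yellow look-alike of the cup alone.

How it is judged:
By the outcome, as a careful person would: the job done as asked, in the order asked, and still so for the second after the job is handed in, with the robot touching nothing.
It also fails if it takes over 58 s, if anything falls off the work surface, if the arm or the gripper's body presses on something with over 40 N, if the wrist force passes 120 N, or if a joint passes its speed limit or range.

## Working session

There is one attempt and no reset: what is moved stays moved. The work goes in short steps, Python scripts to look and compute and a tool call to move; the robot and the scene stay as the last step left them, time stands still between calls to the robot, and variables do not carry over. Pictures are saved under pics/ and viewed, at most 10 in all, crops included, and the job is handed in when it is done.

Besides the shell and the picture viewer there is one more tool, called after "Emit:" as name(argument=value, ...) on one line, values as JSON. send_rows: Moves the arm, as the interface text tells. Its arguments: {"type":"object","properties":{"plan":{"type":"array","items":{"type":"number"}},"grip_force":{"type":"number"}},"required":["plan"]}

```bash
mkdir -p pics; cat > h.py <<'E'
from station import manip
import numpy as np, cv2
def cap(n):
    c=manip.capture(n); np.savez(f'pics/{n}.npz',**{k:c[k] for k in('frame','depth','K','cam_to_world')}); return c
def pts(c):
    K,T,d=c['K'],c['cam_to_world'],c['depth']
    v,u=np.mgrid[:d.shape[0],:d.shape[1]]
    P=np.stack([(u-K[0,2])/K[0,0]*d,-(v-K[1,2])/K[1,1]*d,-d],-1)
    W=P@T[:3,:3].T+T[:3,3]; W[d<=0]=np.nan
    return W
def save(c,name): cv2.imwrite(f'pics/{name}.png',c['frame'][...,::-1])
E
python3 - <<'E'
from h import *
for n in('scene','top'):
    c=cap(n); save(c,n+'1'); print(n,c['K'].round(1).tolist(),c['cam_to_world'].round(3).tolist(),[k for k in c])
print(manip.get_obs())
a=cv2.imread('pics/scene1.png');b=cv2.imread('pics/top1.png')
cv2.imwrite('pics/both.png',cv2.resize(np.vstack([a,b]),None,fx=.71,fy=.71))
E
```

```text
scene [[485.7, 0.0, 280.8], [0.0, 485.7, 209.8], [0.0, 0.0, 1.0]] [[0.69, 0.547, -0.474, -0.068], [-0.724, 0.528, -0.443, -0.613], [0.008, 0.649, 0.761, 1.08], [0.0, 0.0, 0.0, 1.0]] ['frame', 'depth', 'K', 'cam_to_world']
top [[446.8, 0.0, 280.1], [0.0, 446.8, 208.8], [0.0, 0.0, 1.0]] [[0.026, 0.987, -0.157, 0.313], [-1.0, 0.026, -0.004, -0.028], [-0.0, 0.157, 0.988, 1.462], [0.0, 0.0, 0.0, 1.0]] ['frame', 'depth', 'K', 'cam_to_world']
{'time_s': 0.1, 'q': array([-1.16488699,  0.32178076, -0.07007506,  1.45155172,  0.02261372,
        1.37083399, -0.05690597]), 'joint_velocities': array([-0.00053671, -0.00145986, -0.00129617, -0.00356108,  0.0034198 ,
       -0.00149453,  0.0004934 ]), 'joint_efforts': array([-3.90209216e-04, -4.92570841e+01, -4.05937890e-01, -3.13398206e+01,
       -6.38977136e-02,  3.94840585e-02,  6.54842597e-05]), 'position': array([0.24817661, 0.60055767, 0.40375048]), 'orientation': array([ 1.94646332e-01,  9.80873084e-01, -8.85617145e-04, -1.19035358e-04]), 'ft_force': array([-0.18320883,  0.17400434,  0.00186556]), 'ft_torque': array([ 0.05383742,  0.03675422, -0.0228088 ]), 'finger_force': 0.0, 'finger_gap': 0.087387684360376}
```

View pics/top1.png

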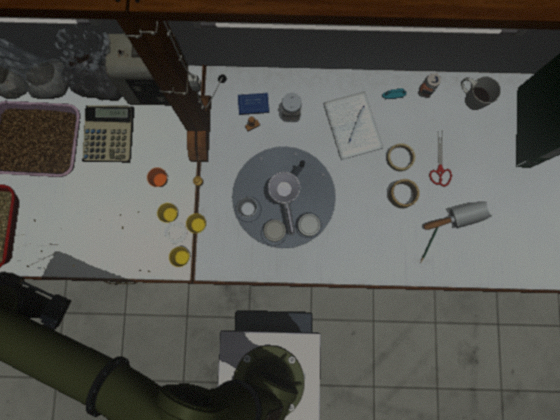

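View pics/scene1.png

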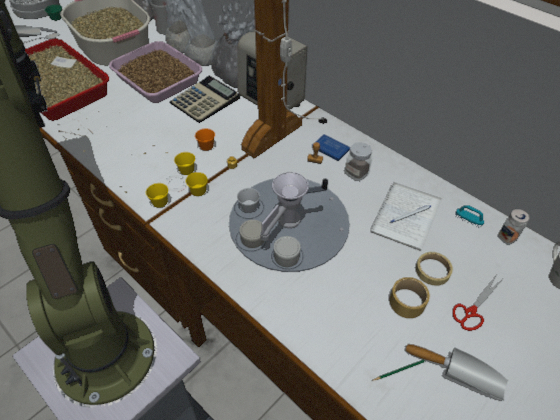

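The top view shows the distributor at (284,188). The candidates for the cup are the steel container at (248,208), the tins at (273,231) and (309,225), and the orange and yellow look-alikes at (158,177), (170,213), (197,224) and (180,257). By the description it's the steel one at (248,208), and I'll check that in a crop. The spout points to about (291,225) and the gate peg is at (300,165).

```bash
python3 - <<'E'
from h import *
c=np.load('pics/top.npz');s=np.load('pics/scene.npz')
a=cv2.resize(c['frame'][140:255,225:345],None,fx=3.3,fy=3.3,interpolation=cv2.INTER_CUBIC)
b=cv2.resize(s['frame'][165:280,220:355],None,fx=3.3,fy=3.3,interpolation=cv2.INTER_CUBIC)
h=min(a.shape[0],b.shape[0]);cv2.imwrite('pics/crop.png',np.hstack([a[:h,:370],b[:h,:430]])[...,::-1])
for n,d in(('top',c),('scene',s)):
    W=pts(d);H=W[...,2];R=(abs(W[...,0]-.43)<.3)&(abs(W[...,1]+.03)<.3)
    m=R&(H>.004)&(H<.012)
    # disc outline
    M=m.astype(np.uint8);cs,_=cv2.findContours(M,0,1);k=max(cs,key=cv2.contourArea);hull=cv2.convexHull(k)[:,0]
    X=np.array([W[v,u,:2] for u,v in hull]);A=np.c_[2*X,np.ones(len(X))];f=np.linalg.lstsq(A,(X**2).sum(1),rcond=None)[0]
    print(n,'disc',f[:2],np.sqrt(f[2]+f[:2]@f[:2]))
    for lo,hi in((.04,.06),(.06,.09),(.09,.108),(.112,.14),(.146,.165)):
        m=R&(H>lo)&(H<hi)&(np.hypot(W[...,0]-f[0],W[...,1]-f[1])<.2)
        nn,l,st,ce=cv2.connectedComponentsWithStats(m.astype(np.uint8))
        for i in range(1,nn):
            if st[i,4]>8:
                p=W[l==i];print(lo,st[i,4],ce[i].round(),'mean',p.mean(0).round(4),'min',p.min(0).round(3),'max',p.max(0).round(3))
E
```

```text
top disc [ 0.58619213 -0.03112396] 0.17255502308854498
0.04 80 [245. 203.] mean [0.5526 0.0929 0.0507] min [0.513 0.056 0.04 ] max [0.573 0.117 0.058]
0.04 369 [309. 224.] mean [ 0.4892 -0.1146  0.0548] min [ 0.455 -0.149  0.041] max [ 0.523 -0.079  0.06 ]
0.04 375 [275. 230.] mean [ 0.4696 -0.0052  0.0492] min [ 0.437 -0.038  0.041] max [0.504 0.029 0.058]
0.06 19 [292. 232.] mean [ 0.4607 -0.0585  0.081 ] min [ 0.454 -0.069  0.06 ] max [ 0.472 -0.047  0.09 ]
0.09 128 [289. 216.] mean [ 0.5073 -0.0478  0.1005] min [ 0.455 -0.066  0.09 ] max [ 0.551 -0.033  0.108]
0.112 67 [298. 170.] mean [ 0.649  -0.0733  0.1237] min [ 0.63  -0.091  0.116] max [ 0.667 -0.058  0.138]
0.112 386 [284. 188.] mean [ 0.5895 -0.0312  0.1314] min [ 0.554 -0.068  0.121] max [0.624 0.002 0.14 ]
0.112 59 [290. 220.] mean [ 0.4914 -0.0514  0.1319] min [ 0.455 -0.062  0.112] max [ 0.533 -0.042  0.14 ]
0.146 20 [302. 162.] mean [ 0.6655 -0.0839  0.1521] min [ 0.66  -0.09   0.148] max [ 0.673 -0.078  0.159]
0.146 245 [285. 186.] mean [ 0.5912 -0.0335  0.1513] min [ 0.541 -0.079  0.146] max [0.634 0.014 0.162]
sce
[... 714 characters left out ...]
48  0.0996] min [ 0.454 -0.068  0.09 ] max [ 0.605 -0.036  0.108]
0.112 338 [289. 188.] mean [ 0.5939 -0.0251  0.1317] min [ 0.557 -0.063  0.124] max [0.624 0.007 0.14 ]
0.112 110 [317. 189.] mean [ 0.6482 -0.075   0.1253] min [ 0.619 -0.092  0.117] max [ 0.67  -0.054  0.139]
0.112 135 [289. 200.] mean [ 0.5706 -0.0458  0.1174] min [ 0.552 -0.066  0.112] max [ 0.605 -0.009  0.126]
0.112 147 [269. 217.] mean [ 0.4876 -0.0535  0.1276] min [ 0.455 -0.062  0.112] max [ 0.527 -0.043  0.14 ]
0.146 302 [290. 182.] mean [ 0.5956 -0.024   0.1518] min [ 0.54  -0.079  0.146] max [0.637 0.016 0.159]
0.146 23 [324. 180.] mean [ 0.6654 -0.0846  0.1514] min [ 0.657 -0.092  0.149] max [ 0.673 -0.076  0.158]
```

View pics/crop.png

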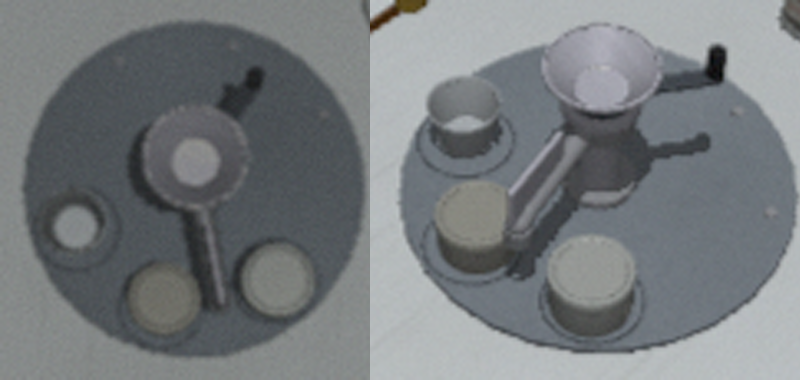

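Cup confirmed: the open steel container on the left, with lids on the other two. Next I'll refine the axis, cup, fin and peg, and find the post.

```bash
cat >> h.py <<'E'
def circ(X):
    A=np.c_[2*X,np.ones(len(X))];f=np.linalg.lstsq(A,(X**2).sum(1),rcond=None)[0];return f[0],f[1],np.sqrt(f[2]+f[:2]@f[:2])
def ray(d,u,v,z):
    K,T=d['K'],d['cam_to_world'];r=T[:3,:3]@np.array([(u-K[0,2])/K[0,0],-(v-K[1,2])/K[1,1],-1]);t=T[:3,3];return t+r*(z-t[2])/r[2]
E
python3 - <<'E'
from h import *
for n in('top','scene'):
    d=np.load(f'pics/{n}.npz');W=pts(d);H=W[...,2]
    def hullc(x,y,r,lo,hi,z):
        m=((np.hypot(W[...,0]-x,W[...,1]-y)<r)&(H>lo)&(H<hi)).astype(np.uint8)
        nn,l,st,_=cv2.connectedComponentsWithStats(m);i=1+st[1:,4].argmax()
        k=cv2.convexHull(np.argwhere(l==i)[:,::-1].astype(np.int32))[:,0]
        return np.round(circ(np.array([ray(d,u,v,z)[:2] for u,v in k])),4)
    print(n,'hopper',hullc(.588,-.03,.07,.14,.17,.154),'cup',hullc(.545,.088,.05,.03,.07,.056),
     'tinmid',hullc(.47,-.004,.05,.044,.056,.05),'tinR',hullc(.488,-.115,.05,.044,.065,.056))
    m=(H>.112)&(H<.14)&(abs(W[...,0]-.49)<.04)&(abs(W[...,1]+.05)<.03)
    p=W[m][:,:2];print('fin line',p.mean(0),cv2.fitLine(p.astype(np.float32),cv2.DIST_HUBER,0,.01,.01).ravel())
    m=(H>.2)&(W[...,0]>.4)&(W[...,0]<.9)&(abs(W[...,1])<.35)
    p=W[m]
    for z in(.2,.3,.4,.5,.7):
        q=p[(p[:,2]>z)&(p[:,2]<z+.1)]
        if len(q)>20: print(z,len(q),q.min(0).round(2),q.max(0).round(2))
E
```

```text
top hopper [ 0.588  -0.0316  0.0473] cup [0.542  0.0856 0.032 ] tinmid [ 0.4699 -0.005   0.0343] tinR [ 0.4893 -0.1143  0.035 ]
fin line [ 0.4906775 -0.0515156] [ 0.9790368   0.20368345  0.4906775  -0.0515156 ]
0.2 436 [0.78 0.21 0.2 ] [0.85 0.29 0.3 ]
0.3 690 [0.78 0.2  0.3 ] [0.85 0.29 0.4 ]
0.4 737 [0.78 0.22 0.4 ] [0.85 0.29 0.5 ]
0.5 983 [0.78 0.22 0.5 ] [0.85 0.29 0.6 ]
0.7 8964 [ 0.78 -0.35  0.7 ] [0.82 0.35 0.74]
scene hopper [ 0.5879 -0.0308  0.0482] cup [0.5362 0.0818 0.0369] tinmid [ 0.4681 -0.005   0.0353] tinR [ 0.4872 -0.1158  0.0372]
fin line [ 0.48760996 -0.0535434 ] [ 0.97998327  0.19907998  0.49731803 -0.0521708 ]
0.2 872 [0.78 0.21 0.2 ] [0.85 0.29 0.3 ]
0.3 1156 [0.77 0.2  0.3 ] [0.85 0.29 0.4 ]
0.4 1030 [0.78 0.22 0.4 ] [0.85 0.29 0.49]
```

Emit:
send_rows(plan=[-1,0.35,-0.7,0,0.6,-1,0.35,-0.7,0,0.6,-1,0.35,-0.7,0,0.6,-1,0.35,-0.7,0,0.6,-1,0.35,-0.7,0,0.6,-1,0.35,-0.7,0,0.6,-1,0.35,-0.7,0,0.6,-1,0.35,-0.7,0,0.6])

```text
time_s: 0.77
position: [0.3906, 0.3155, 0.4046]
orientation: [0.049, 0.999, -0.001, 0.0]
ft_force: [0.3, -0.6, -0.3]
finger_gap: 0.0416
finger_force: 0.0
```

```bash
python3 - <<'E'
from h import *
o=manip.get_obs();print(o['time_s'],o['position'],o['orientation'],o['finger_gap'],o['q'])
E
```

```text
0.7667 [0.39064976 0.31545675 0.40460237] [ 4.89201513e-02  9.98802123e-01 -9.85633824e-04  4.07014736e-04] 0.041612074330753604 [-8.19732796e-01  6.14694739e-03  8.72747361e-02  1.81319057e+00
  1.48221149e-03  1.32308920e+00  7.40093424e-01]
```

Emit:
send_rows(plan=[-1,0.25,-0.8,0,0.62,-1,0.25,-0.8,0,0.62,-1,0.25,-0.8,0,0.62,-1,0.25,-0.8,0,0.62,-1,0.25,-0.8,0,0.62,-1,0.25,-0.8,0,0.62,-1,0.25,-0.8,0,0.62,-1,0.25,-0.8,0,0.62])

```text
time_s: 1.43
position: [0.4854, 0.0073, 0.4047]
orientation: [-0.109, 0.994, 0.0, 0.0]
ft_force: [1.4, 0.3, -0.5]
finger_gap: 0.0006
finger_force: 0.0
```

Emit:
send_rows(plan=[-1,0,-0.24,0,0,-1,0,-0.24,0,0,-1,0,-0.24,0,0,-1,0,-0.24,0,0,-1,0,-0.24,0,0])

```text
time_s: 1.85
position: [0.4853, -0.087, 0.4045]
orientation: [-0.108, 0.994, 0.0, -0.0]
ft_force: [0.2, 0.7, -0.3]
finger_gap: 0.0006
finger_force: 0.0
```

```bash
python3 - <<'E'
from h import *
c=cap('wrist');save(c,'wrist1');o=manip.get_obs();print(o['time_s'],o['position'],o['orientation'],o['q'].round(2))
E
```

```text
1.9 [ 0.48549083 -0.08562557  0.40444855] [-1.09245383e-01  9.94014652e-01  4.96386573e-04 -2.67868936e-04] [-0.43 -0.03  0.54  1.85  0.02  1.32  1.9 ]
```

View pics/wrist1.png

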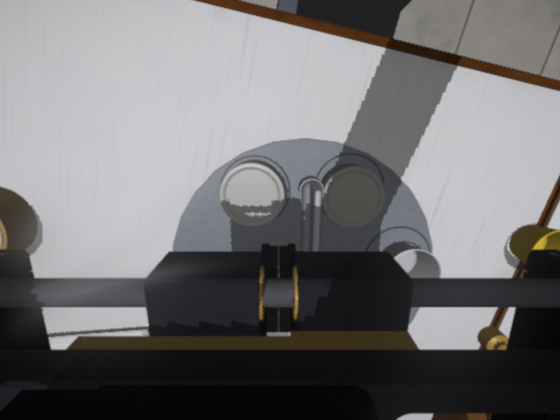

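Emit:
send_rows(plan=[-1,0,-0.02,-0.08,0,-1,0,-0.02,-0.16,0,-1,0,-0.02,-0.22,0,-1,0,-0.02,-0.26,0,-1,0,-0.02,-0.28,0,-1,0,-0.02,-0.28,0,-1,0,-0.02,-0.28,0])

```text
time_s: 2.48
position: [0.4859, -0.0935, 0.2931]
orientation: [-0.11, 0.994, 0.0, 0.0]
ft_force: [-0.0, 0.2, 0.2]
finger_gap: 0.0003
finger_force: 0.0
```

```bash
python3 - <<'E'
from h import *
o=manip.get_obs();print(o['time_s'],o['position'],o['orientation'])
# tip path: spout angle s (deg), tip radius .108, offset 18mm CCW side; tool-y angle = s-90
C=np.array([.587,-.031]);q=o['orientation'];ty=90-2*np.degrees(np.arcsin(q[0]));print('ty',ty)
for s in(192,180,165,150,135,125,120,115,111.5):
    a=np.radians(s);p=C+.108*np.array([np.cos(a),np.sin(a)])+.018*np.array([-np.sin(a),np.cos(a)])
    print(s,p.round(4),((p-o['position'][:2])/.4).round(3),'turn units',round(np.radians(s-90-ty)/.5,2))
E
```

```text
2.4833 [ 0.48591234 -0.09345999  0.29310668] [-1.09889943e-01  9.93943759e-01  6.75974538e-05  1.61271735e-05]
ty 102.61794263819526
192 [ 0.4851 -0.0711] [-0.002  0.056] turn units -0.02
180 [ 0.479 -0.049] [-0.017  0.111] turn units -0.44
165 [ 0.478  -0.0204] [-0.02   0.183] turn units -0.96
150 [0.4845 0.0074] [-0.004  0.252] turn units -1.49
135 [0.4979 0.0326] [0.03  0.315] turn units -2.01
125 [0.5103 0.0471] [0.061 0.352] turn units -2.36
120 [0.5174 0.0535] [0.079 0.367] turn units -2.53
115 [0.525  0.0593] [0.098 0.382] turn units -2.71
111.5 [0.5307 0.0629] [0.112 0.391] turn units -2.83
```

Emit:
send_rows(plan=[-1,0,0.03,0,0,-1,0,0.055,0,-0.02,-1,-0.006,0.075,0,-0.16,-1,-0.012,0.094,0,-0.3,-1,-0.017,0.111,0,-0.44,-1,-0.019,0.135,0,-0.61,-1,-0.02,0.16,0,-0.79,-1,-0.02,0.183,0,-0.96])

```text
time_s: 3.15
position: [0.4783, -0.0208, 0.2948]
orientation: [0.132, 0.991, 0.0, 0.002]
ft_force: [0.9, -0.3, 0.6]
finger_gap: 0.0004
finger_force: 0.5
```

```bash
python3 - <<'E'
from h import *
o=manip.get_obs();print(o['time_s'],o['position'],o['orientation'],o['ft_force'])
E
```

```text
3.15 [ 0.47834937 -0.02079703  0.29477299] [1.32396626e-01 9.91194880e-01 4.74689131e-04 1.90195793e-03] [ 0.93232956 -0.3328761   0.56223748]
```

Emit:
send_rows(plan=[-1,0.002,0.017,0,-0.12,-1,0.005,0.034,0,-0.25,-1,0.01,0.051,0,-0.38,-1,0.016,0.069,0,-0.53,-1,0.023,0.084,0,-0.65,-1,0.031,0.1,0,-0.77,-1,0.04,0.116,0,-0.9,-1,0.044,0.122,0,-0.96])

```text
time_s: 3.82
position: [0.4961, 0.0288, 0.2947]
orientation: [0.363, 0.932, 0.001, 0.001]
ft_force: [-0.3, -1.2, -0.8]
finger_gap: 0.0006
finger_force: 0.4
```

```bash
cat > fin.py <<'E'
from h import *
C=np.array([.5875,-.031])
def fin(n='top'):
    c=cap(n);W=pts(c);H=W[...,2];D=W[...,:2]-C;r=np.hypot(D[...,0],D[...,1])
    m=(H>.085)&(H<.145)&(r>.062)&(r<.14)&(D[...,0]<.03)
    p=W[m]; return c,p
E
python3 - <<'E'
from h import *
c=cap('top');d=cap('scene');save(d,'scene2')
v=[cv2.resize(x['frame'][a:b,e:f],None,fx=3,fy=3,interpolation=cv2.INTER_CUBIC) for x,a,b,e,f in((c,130,255,220,350),(d,140,265,215,345))]
cv2.imwrite('pics/push.png',np.hstack(v)[...,::-1])
o=manip.get_obs();print(o['time_s'],o['position'],o['orientation'],o['ft_force'])
E
```

```text
3.9167 [0.49597333 0.02843603 0.29443755] [0.36165479 0.93231076 0.00096501 0.00123777] [-0.56572052  0.815059   -0.36395715]
```

View pics/push.png

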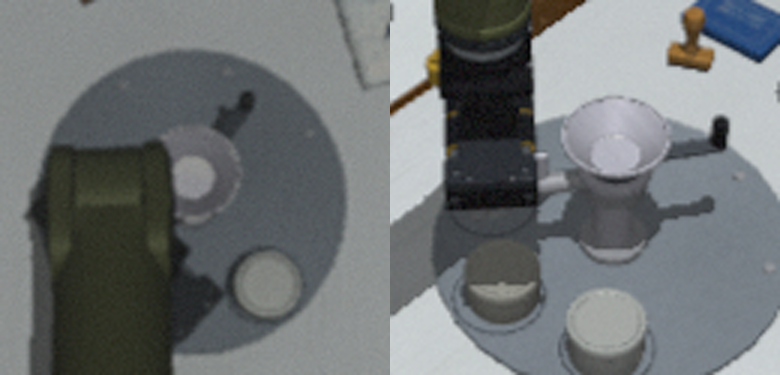

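Emit:
send_rows(plan=[-1,0.01,0.013,0,-0.12,-1,0.021,0.026,0,-0.25,-1,0.033,0.038,0,-0.38,-1,0.045,0.05,0,-0.5,-1,0.055,0.06,0,-0.6,-1,0.064,0.069,0,-0.7,-1,0.072,0.076,0,-0.78,-1,0.076,0.079,0,-0.82])

```text
time_s: 4.58
position: [0.5261, 0.0593, 0.2938]
orientation: [0.545, 0.839, 0.001, 0.001]
ft_force: [-0.2, -0.4, 0.1]
finger_gap: 0.0005
finger_force: 0.4
```

```bash
python3 - <<'E'
from h import *
o=manip.get_obs();print(o['time_s'],o['position'],o['orientation'],o['ft_force'],90-2*np.degrees(np.arcsin(o['orientation'][0])))
E
```

```text
4.5833 [0.5260597  0.05926606 0.29379795] [5.44650026e-01 8.38663018e-01 5.46138331e-04 6.27039496e-04] [-0.15577067 -0.38460362  0.13427232] 23.998498230257894
```

Emit:
send_rows(plan=[-1,-0.04,-0.018,0,0,-1,-0.09,-0.04,0,0,-1,-0.13,-0.06,0,0,-1,-0.13,-0.06,0.1,0,-1,-0.13,-0.06,0.2,0,-1,-0.13,-0.06,0.28,0,-1,-0.13,-0.06,0.28,0])

```text
time_s: 5.17
position: [0.4752, 0.0346, 0.4125]
orientation: [0.544, 0.839, 0.005, 0.004]
ft_force: [2.2, 0.2, 0.4]
finger_gap: 0.0004
finger_force: 0.0
```

Emit:
send_rows(plan=[-1,0.03,-0.5,0,0.3,-1,0.03,-0.5,0,0.3,-1,0.03,-0.5,0,0.3,-1,0.03,-0.5,0,0.3,-1,0.03,-0.5,0,0.3,-1,0.03,-0.5,0,0.3,-1,0.03,-0.5,0,0.3])

```text
time_s: 5.75
position: [0.4849, -0.1679, 0.4055]
orientation: [0.482, 0.876, 0.0, 0.001]
ft_force: [-0.2, 0.0, 0.5]
finger_gap: 0.0006
finger_force: 0.0
```

```bash
cat > meas.py <<'E'
import sys
from h import *
v=[]
for n,(a,b,e,f) in(('top',(150,250,220,350)),('scene',(160,260,215,345))):
    d=cap(n);W=pts(d);H=W[...,2]
    def hullc(x,y,r,lo,hi,z):
        m=((np.hypot(W[...,0]-x,W[...,1]-y)<r)&(H>lo)&(H<hi)).astype(np.uint8)
        nn,l,st,_=cv2.connectedComponentsWithStats(m);i=1+st[1:,4].argmax()
        k=cv2.convexHull(np.argwhere(l==i)[:,::-1].astype(np.int32))[:,0]
        return np.round(circ(np.array([ray(d,u,w,z)[:2] for u,w in k])),4)
    print(n,'hopper',hullc(.588,-.03,.07,.14,.17,.154))
    D=W[...,:2]-np.array([.588,-.031]);r=np.hypot(D[...,0],D[...,1])
    m=(H>.115)&(H<.14)&(r>.06)&(r<.14)&(D[...,1]>.02)
    p=W[m];print('fin top',len(p),p.mean(0).round(4),np.degrees(np.arctan2(*(p.mean(0)[:2]-[.588,-.031])[::-1])),cv2.fitLine(p[:,:2].astype(np.float32),cv2.DIST_HUBER,0,.01,.01).ravel().round(3))
    m=(H>.085)&(H<.112)&(r>.07)&(r<.145)&(D[...,1]>.02);p=W[m];print('pipe',len(p),np.degrees(np.arctan2(*(p.mean(0)[:2]-[.588,-.031])[::-1])))
    v.append(cv2.resize(d['frame'][a:b,e:f],None,fx=3,fy=3,interpolation=cv2.INTER_CUBIC))
cv2.imwrite(f'pics/{sys.argv[1]}.png',np.hstack(v)[...,::-1])
o=manip.get_obs();print(o['time_s'],o['position'],o['orientation'],o['q'].round(2))
E
python3 meas.py m1
```

```text
top hopper [ 0.588  -0.0316  0.0473]
fin top 71 [0.5419 0.0558 0.1308] 117.98065570431517 [ 0.463 -0.886  0.543  0.053]
pipe 72 120.63199581096715
scene hopper [ 0.5881 -0.0305  0.0479]
fin top 177 [0.5412 0.0552 0.1274] 118.51224224668765 [ 0.456 -0.89   0.541  0.055]
pipe 172 120.34057209795199
5.85 [ 0.48560512 -0.16425961  0.40499277] [ 4.79691426e-01  8.77437097e-01  5.26488014e-04 -1.38820791e-06] [-0.44  0.01  0.73  1.81 -0.01  1.32  0.86]
```

View pics/m1.png

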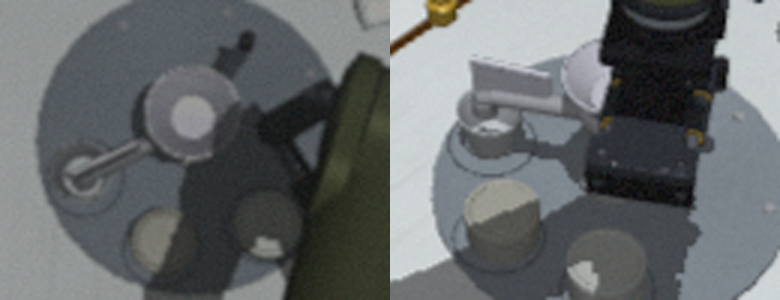

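Viewed: the spout, at about 118°, is nearly over the cup (top crop (80,178)) and needs a few degrees more. I'll pin down the cup centre from the first, unobstructed pictures.

```bash
python3 - <<'E'
from h import *
C=np.array([.588,-.031])
for n,(u0,v0) in(('top',(248,208)),('scene',(248,201))):
    d=np.load(f'pics/{n}.npz');g=cv2.imread(f'pics/{n}1.png')
    e=cv2.resize(g[v0-25:v0+25,u0-25:u0+25],None,fx=8,fy=8,interpolation=cv2.INTER_CUBIC)
    cv2.imwrite(f'pics/cup_{n}.png',e)
    # warp to metric top-down at rim height, 0.5 mm/px
    x0,y0=.542,.086;w=.06
    src=[];
    for x,y in((x0+w,y0+w),(x0+w,y0-w),(x0-w,y0-w),(x0-w,y0+w)):
        T=np.linalg.inv(d['cam_to_world']);p=T@np.array([x,y,.056,1]);src.append([d['K'][0,0]*p[0]/-p[2]+d['K'][0,2],d['K'][1,1]*p[1]/p[2]+d['K'][1,2]])
    M=cv2.getPerspectiveTransform(np.float32(src),np.float32([[0,0],[360,0],[360,360],[0,360]]))
    wv=cv2.warpPerspective(g,M,(360,360),flags=cv2.INTER_CUBIC);cv2.imwrite(f'pics/w_{n}.png',wv)
    gr=cv2.GaussianBlur(wv[...,1],(0,0),2)
    for th in(40,25):
        h=cv2.HoughCircles(gr,cv2.HOUGH_GRADIENT,1,20,param1=th,param2=8,minRadius=90,maxRadius=104)
        if h is not None:
            for c in h[0][:3]:
                X=np.array([x0+w-c[1]/3000,y0+w-c[0]/3000]);D=X-C;print(n,th,X.round(4),c[2]/3,'ang',np.degrees(np.arctan2(D[1],D[0])).round(2),'r',np.hypot(*D).round(4))
a=cv2.imread('pics/w_top.png');b=cv2.imread('pics/w_scene.png');o=np.hstack([a,b])
for x in(180,540): cv2.circle(o,(x,180),97,(0,255,0),1)
cv2.imwrite('pics/w.png',o)
E
```

```text
top 40 [0.5268 0.0895] 30.333334 ang 116.91 r 0.1351
top 25 [0.5358 0.0972] 32.266666 ang 112.15 r 0.1384
top 25 [0.5275 0.0938] 33.366665 ang 115.86 r 0.1387
top 25 [0.5248 0.0748] 31.9 ang 120.83 r 0.1233
scene 40 [0.5452 0.0845] 34.466667 ang 110.35 r 0.1232
scene 40 [0.5232 0.0648] 31.9 ang 124.08 r 0.1157
scene 25 [0.5442 0.0858] 32.633335 ang 110.56 r 0.1248
scene 25 [0.5258 0.0618] 33.366665 ang 123.81 r 0.1117
scene 25 [0.5375 0.0878] 31.133333 ang 113.02 r 0.1291
```

View pics/w.png

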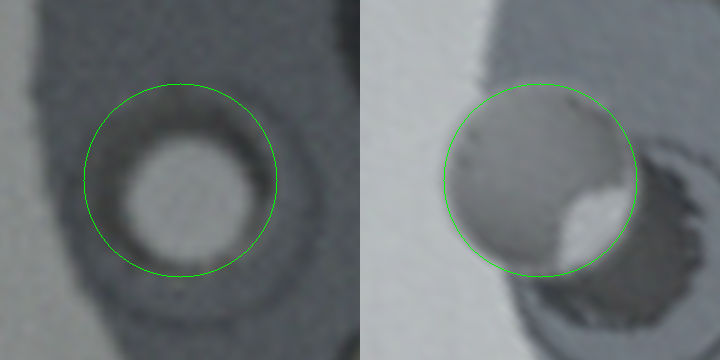

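The circle at (0.542, 0.086) fits the cup rim in both warped views, which puts the target at 111.5°. The spout needs about 6.4° more.

Emit:
send_rows(plan=[-1,-0.025,0.5,0,-0.53,-1,-0.025,0.5,0,-0.53,-1,-0.025,0.5,0,-0.53,-1,-0.025,0.5,0,-0.53,-1,-0.025,0.5,0,-0.53,-1,-0.025,0.5,0,-0.53,-1,-0.025,0.5,0,-0.53])

```text
time_s: 6.43
position: [0.4747, 0.0406, 0.4048]
orientation: [0.587, 0.809, 0.0, -0.0]
ft_force: [-0.3, -0.9, 0.3]
finger_gap: 0.0008
finger_force: 0.0
```

Emit:
send_rows(plan=[-1,0,0,-0.08,0,-1,0,0,-0.16,0,-1,0,0,-0.22,0,-1,0,0,-0.26,0,-1,0,0,-0.28,0,-1,0,0,-0.28,0,-1,0,0,-0.28,0,-1,0,0,-0.28,0])

```text
time_s: 7.1
position: [0.4762, 0.0348, 0.2941]
orientation: [0.592, 0.806, 0.001, 0.001]
ft_force: [1.2, 0.4, 0.3]
finger_gap: 0.0007
finger_force: 0.0
```

```bash
python3 - <<'E'
from h import *
o=manip.get_obs();print(o['time_s'],o['position'],90-2*np.degrees(np.arcsin(o['orientation'][0])),o['ft_force'])
E
```

```text
7.1 [0.47618762 0.03483984 0.29414483] 17.411720348093795 [1.16074463 0.38994079 0.25698342]
```

Emit:
send_rows(plan=[-1,0.05,0.024,0,0,-1,0.09,0.044,0,0,-1,0.115,0.056,0,0,-1,0.13,0.064,0,0,-1,0.14,0.07,0,0,-1,0.147,0.075,0,0,-1,0.151,0.077,0,0,-1,0.151,0.077,0,0])

```text
time_s: 7.77
position: [0.5358, 0.0657, 0.2928]
orientation: [0.592, 0.806, -0.0, -0.0]
ft_force: [0.7, 0.4, -0.3]
finger_gap: 0.0001
finger_force: 0.0
```

```bash
python3 - <<'E'
from h import *
o=manip.get_obs();print(o['time_s'],o['position'],90-2*np.degrees(np.arcsin(o['orientation'][0])),o['ft_force'])
E
```

```text
7.7667 [0.53582403 0.06565324 0.29279205] 17.406411840032547 [ 0.71443232  0.44896482 -0.33531788]
```

Emit:
send_rows(plan=[-1,-0.04,-0.018,0,0,-1,-0.09,-0.04,0,0,-1,-0.13,-0.06,0,0,-1,-0.13,-0.06,0.1,0,-1,-0.13,-0.06,0.2,0,-1,-0.13,-0.06,0.28,0,-1,-0.13,-0.06,0.28,0])

```text
time_s: 8.35
position: [0.4852, 0.0413, 0.4117]
orientation: [0.592, 0.806, 0.005, 0.003]
ft_force: [1.0, 0.4, 0.2]
finger_gap: 0.0002
finger_force: 0.0
```

Emit:
send_rows(plan=[-1,0.03,-0.5,0,0.6,-1,0.03,-0.5,0,0.6,-1,0.03,-0.5,0,0.6,-1,0.03,-0.5,0,0.6,-1,0.03,-0.5,0,0.6,-1,0.03,-0.5,0,0.6,-1,0.03,-0.5,0,0.6])

```text
time_s: 8.93
position: [0.4949, -0.1616, 0.4049]
orientation: [0.468, 0.884, -0.0, 0.0]
ft_force: [-0.0, 0.9, 0.4]
finger_gap: 0.0003
finger_force: 0.0
```

```bash
python3 meas.py m2
```

```text
top hopper [ 0.5881 -0.0316  0.0473]
fin top 73 [0.5516 0.0594 0.1304] 111.91752478203892 [ 0.351 -0.936  0.55   0.061]
pipe 70 114.6119366188009
scene hopper [ 0.5788 -0.0227  0.0398]
fin top 168 [0.5513 0.0582 0.1279] 112.36261852225613 [ 0.365 -0.931  0.554  0.051]
pipe 163 114.23920082485824
9.0333 [ 0.49575326 -0.1574806   0.40449459] [ 4.64748056e-01  8.85442744e-01  4.75146964e-04 -4.06636102e-04] [-0.46  0.04  0.74  1.79 -0.03  1.32  0.89]
```

View pics/m2.png

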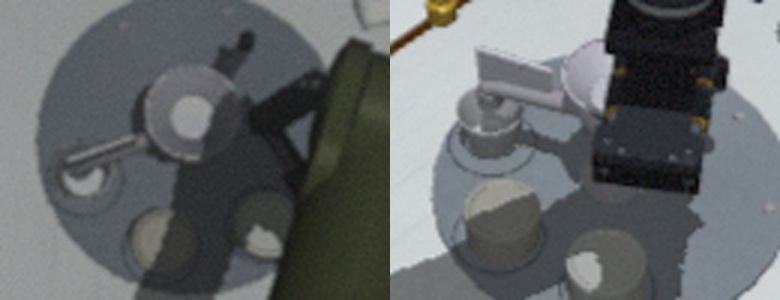

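Viewed: the spout now measures 111.5–112.3° against the cup's 111.5°, and the cup hasn't moved. Next is the gate: staging on the clockwise side of the peg.

Emit:
send_rows(plan=[-1,0.36,0.085,0,0.73,-1,0.36,0.085,0,0.73,-1,0.36,0.085,0,0.73,-1,0.36,0.085,0,0.73,-1,0.36,0.085,0,0.73,-1,0.36,0.085,0,0.73,-1,0.36,0.085,0,0.73])

```text
time_s: 9.62
position: [0.6393, -0.1234, 0.4043]
orientation: [0.296, 0.955, -0.0, -0.001]
ft_force: [-1.1, -0.5, -0.8]
finger_gap: 0.0005
finger_force: 0.0
```

Emit:
send_rows(plan=[-1,0,0,-0.08,0,-1,0,0,-0.15,0,-1,0,0,-0.2,0,-1,0,0,-0.23,0,-1,0,0,-0.24,0,-1,0,0,-0.24,0,-1,0,0,-0.24,0,-1,0,0,-0.24,0])

```text
time_s: 10.28
position: [0.6403, -0.1245, 0.3107]
orientation: [0.296, 0.955, 0.0, 0.001]
ft_force: [-1.0, -0.5, -0.9]
finger_gap: 0.0003
finger_force: 0.0
```

```bash
python3 - <<'E'
from h import *
o=manip.get_obs();ty=90-2*np.degrees(np.arcsin(o['orientation'][0]));print(o['time_s'],o['position'],ty,o['ft_force'],o['q'].round(2))
C=np.array([.588,-.031])
for s in(-40,-34.4,-25,-15,-5,5,8,11.7,14):
    a=np.radians(s);p=C+.095*np.array([np.cos(a),np.sin(a)])-.0185*np.array([-np.sin(a),np.cos(a)])
    print(s,p.round(4),((p-o['position'][:2])/.4).round(3),'turn',round(np.radians(s+90-ty)/.5,2))
E
```

```text
10.2833 [ 0.64033029 -0.12448952  0.31070211] 55.51441519198438 [-1.01486783 -0.46414883 -0.85801894] [-0.36  0.44  0.67  1.58 -0.29  1.21  1.33]
-40 [ 0.6489 -0.1062] [0.021 0.046] turn -0.19
-34.4 [ 0.6559 -0.0999] [0.039 0.061] turn 0.0
-25 [ 0.6663 -0.0879] [0.065 0.091] turn 0.33
-15 [ 0.675  -0.0735] [0.087 0.128] turn 0.68
-5 [ 0.681  -0.0577] [0.102 0.167] turn 1.03
5 [ 0.6843 -0.0411] [0.11  0.208] turn 1.38
8 [ 0.6847 -0.0361] [0.111 0.221] turn 1.48
11.7 [ 0.6848 -0.0299] [0.111 0.237] turn 1.61
14 [ 0.6847 -0.026 ] [0.111 0.246] turn 1.69
```

Emit:
send_rows(plan=[-1,0.02,0.035,0,0,-1,0.039,0.061,0,0,-1,0.052,0.075,0,0.16,-1,0.065,0.091,0,0.33,-1,0.076,0.109,0,0.5,-1,0.087,0.128,0,0.68,-1,0.095,0.147,0,0.85,-1,0.1,0.162,0,0.98])

```text
time_s: 10.95
position: [0.6811, -0.0567, 0.309]
orientation: [0.053, 0.999, 0.0, 0.0]
ft_force: [-1.3, -1.3, 0.2]
finger_gap: 0.0006
finger_force: 0.4
```

```bash
python3 - <<'E'
from h import *
o=manip.get_obs();ty=90-2*np.degrees(np.arcsin(o['orientation'][0]));print(o['time_s'],o['position'],ty,o['ft_force'],o['q'].round(2))
E
```

```text
10.95 [ 0.68109236 -0.05672901  0.30897594] 83.97065655210464 [-1.32051995 -1.25216903  0.21508857] [-0.36  0.49  0.54  1.49 -0.26  1.23  1.69]
```

Emit:
send_rows(plan=[-1,0.004,0.015,0,0.13,-1,0.007,0.03,0,0.27,-1,0.008,0.043,0,0.4,-1,0.009,0.055,0,0.52,-1,0.009,0.061,0,0.57,-1,0.009,0.066,0,0.6,-1,0.009,0.069,0,0.62,-1,0.009,0.069,0,0.62])

```text
time_s: 11.62
position: [0.6838, -0.031, 0.3089]
orientation: [-0.099, 0.995, 0.0, 0.0]
ft_force: [0.4, -0.4, 0.0]
finger_gap: 0.0003
finger_force: 0.0
```

Emit:
send_rows(plan=[-1,0,0.004,0,0,-1,0,0.008,0,0,-1,0,0.008,0,0])

```text
time_s: 11.87
position: [0.6835, -0.0294, 0.3088]
orientation: [-0.098, 0.995, -0.001, -0.0]
ft_force: [0.3, -1.5, 0.6]
finger_gap: 0.0008
finger_force: 1.0
```

Emit:
send_rows(plan=[-1,0,0.004,0,0,-1,0,0.008,0,0,-1,0,0.01,0,0,-1,0,0.01,0,0])

```text
time_s: 12.2
position: [0.6834, -0.0282, 0.3089]
orientation: [-0.097, 0.995, -0.003, -0.0]
ft_force: [0.6, -6.0, -0.8]
finger_gap: 0.0005
finger_force: 3.7
```

Emit:
send_rows(plan=[-1,0,0.004,0,0,-1,0,0.008,0,0,-1,0,0.01,0,0,-1,0,0.01,0,0])

```text
time_s: 12.53
position: [0.6832, -0.0272, 0.3089]
orientation: [-0.096, 0.995, -0.005, -0.0]
ft_force: [1.0, -12.8, -0.9]
finger_gap: 0.0002
finger_force: 6.0
```

The force rose to 12.8 N with the tip stalled, so the gate is on its open stop. Retreating to check.

Emit:
send_rows(plan=[-1,0,-0.04,0,0,-1,0,-0.1,0,0,-1,-0.02,-0.16,0,0,-1,-0.02,-0.16,0.08,0,-1,-0.02,-0.16,0.17,0,-1,-0.02,-0.16,0.25,0,-1,-0.02,-0.16,0.25,0])

```text
time_s: 13.12
position: [0.6767, -0.0848, 0.4169]
orientation: [-0.099, 0.995, -0.0, 0.006]
ft_force: [0.2, -0.3, 1.3]
finger_gap: 0.0005
finger_force: 0.0
```

Emit:
send_rows(plan=[-1,-0.2,-0.6,0,0,-1,-0.2,-0.6,0,0,-1,-0.2,-0.6,0,0,-1,-0.2,-0.6,0,0,-1,-0.2,-0.6,0,0,-1,-0.2,-0.6,0,0,-1,-0.2,-0.6,0,0,-1,-0.2,-0.6,0,0])

```text
time_s: 13.78
position: [0.5931, -0.3286, 0.4089]
orientation: [-0.095, 0.995, -0.0, -0.0]
ft_force: [0.2, 1.2, 0.5]
finger_gap: 0.0007
finger_force: 0.0
```

```bash
python3 meas.py m3; python3 - <<'E'
from h import *
for n in('top','scene'):
    d=np.load(f'pics/{n}.npz');W=pts(d);H=W[...,2];D=W[...,:2]-np.array([.588,-.031]);r=np.hypot(D[...,0],D[...,1])
    m=(H>.135)&(H<.16)&(r>.075)&(r<.115);p=W[m].mean(0);print(n,m.sum(),p,np.degrees(np.arctan2(p[1]+.031,p[0]-.588)))
E
```

```text
top hopper [ 0.588  -0.0316  0.0473]
fin top 85 [0.5653 0.052  0.1289] 105.27735724473357 [ 0.842 -0.539  0.573  0.05 ]
pipe 73 114.64354704102539
scene hopper [ 0.5879 -0.0308  0.0482]
fin top 184 [0.5589 0.054  0.1274] 108.89845572912773 [ 0.427 -0.904  0.554  0.054]
pipe 163 114.22139300454883
13.8833 [ 0.59599564 -0.32370475  0.40845872] [-9.91531712e-02  9.95071670e-01  9.52966958e-04  3.33321961e-04] [ 0.02  0.42  0.6   1.39 -0.24  1.41  2.39]
top 37 [0.63851389 0.0111448  0.14490365] 39.83895114550255
scene 61 [0.63945702 0.00807706 0.14388695] 37.21346164449045
```

View pics/m3.png

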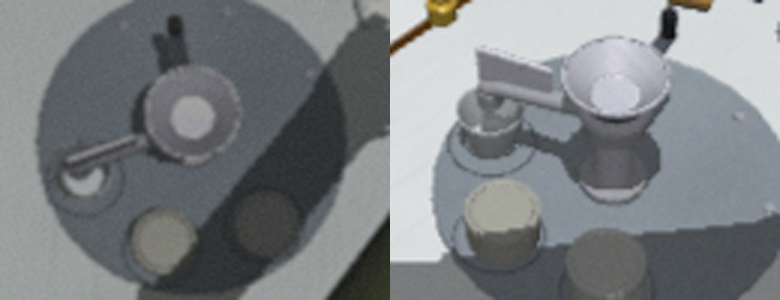

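```bash
python3 - <<'E'
from h import *
C=np.array([.588,-.031])
for n,u,v in(('top',278.2,156.5),('scene',308,164)):
    d=np.load(f'pics/{n}.npz')
    p=ray(d,u,v,.151)[:2]-C;print(n,'peg',np.degrees(np.arctan2(p[1],p[0])),np.hypot(*p))
    W=pts(d);H=W[...,2];D=W[...,:2]-C;r=np.hypot(D[...,0],D[...,1])
    m=(H>.115)&(H<.14)&(r>.06)&(r<.14)&(D[...,1]>.02)&(D[...,0]<.01);q=W[m].mean(0)[:2]-C;print('fin',np.degrees(np.arctan2(q[1],q[0])))
E
```

```text
top peg 11.753047186534042 0.0954059550577443
fin 112.00487770311099
scene peg 11.322491359229382 0.09540534094645017
fin 112.46326071526055
```

The peg is at 11.5°, which matches the open stop at 11.7°. The spout hasn't moved, and the robot is clear of everything.

```bash
python3 -c "
from station import manip
print(manip.finish_job())"
```

```text
the job is handed in; nothing more can be done
None
```

The job is handed in: the spout's mouth is over the open cup to within about 2 mm by camera, and the gate lever was then pushed onto its open stop, with the spout staying where it was and nothing else seen to move.

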